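Empty the tumbling barrel

ROBOT

A 6-joint arm with a two-finger parallel gripper is mounted at the origin on a cart in front of the work surface, level with it; the furniture and walls round the work are solid. World frame = base frame: x ahead of the robot, y to its left, z up, the work surface at z = 0. Lengths are in m, angles in rad, forces in N, time in s.
With the tool pointing down it reaches from about 0.325 to 0.75 m from the base axis. Payload 7.6 kg.
Tool frame: the origin (TCP) lies at the very end of the fingers, on their centre line; the grasp point (between the pads) lies 19 mm behind it; z points along the fingers, y is the line along which they close (so a half turn about z gives the same grasp; the last joint's range is limited). The gripper opens to 85 mm and grips with 20 to 120 N. Pads are 22 mm wide; open, the fingers measure 114 mm over their backs; the gripper's body (76 mm by 85 mm) begins 54 mm behind the grasp point. The pads swing forward as they close: fully open they stand 13 mm farther back than shut.
Start: joints at [-1.368, 0.052, 1.401, -0, 1.689, -0.07], TCP at [0.141, -0.506, 0.231] pointing down, gripper open.
Joint ranges: [-2.9, 2.9], [-0.91, 2.17], [0.12, 2.37], [-1.06, 4.2], [0.26, 2.73], [-2.93, 2.93]. Speed limits (rad/s): [2.57, 2.57, 3.01, 3.14, 3.14, 3.14].

INTERFACE

Orientations are given as a unit quaternion [w, x, y, z].
In Python, from station import arm gives the robot as it stands.
- The arm moves only by the shell command python3 -m pendant 'ROWS'. ROWS is JSON, a list that holds one entry, the list of rows, each a list of 7 numbers: the opening, from 0 (shut) to 1 (fully open), then the shift along the tool's x, y, z in mm, then the turn, a rotation vector about the tool's x, y, z in units of 8 degrees (1.0 is 8 degrees). A call has 1 to 5 rows; each row is the pose to reach, as a shift and turn from the pose commanded when the call began, along the tool's axes at that moment; what a row does not reach only later rows make up. A row lasts 1/10 s, in which the tool goes at most 50 mm and 8.59 degrees, less where a joint would pass 70% of its speed; a pose out of reach is approached as far as the arm can. A call with a gripper value outside its range is refused whole. The fingers move at their own pace and stop on an object; the grip force is fixed at half the most. Time passes only in rows, so rows that repeat a pose let the fingers close. It gives the time, the measured TCP pose, the force and the opening at its end, in the units of the state.
- arm.read_state(): the state, without advancing time (a new reading comes with each control period).
- arm.get_image(name): name is "side" or "top" or "wrist"; returns a dict with "pixels" (420x560x3 uint8, red, green, blue), "camera_matrix" (3x3 intrinsics, pixels), "R" (3x3) and "t" (3): a world point X has camera coordinates R X + t; the wrist camera has in their place "hand_eye" (4x4, takes a point from camera to tool coordinates, whose origin is the TCP and whose axes are the flange's). Camera axes: x right, y down, z forward; pixel columns grow to the right and rows downward; lengths in m; the calibration is good to about 2 mm. A picture is of the moment at which its call begins: read the wrist's pose just before it. There is no depth.
- arm.finish_job(): hands the job in, once; it reports no verdict.
The state is a dict: "time_s": time; "qpos": joint angles; "joint_vel": joint speeds; "joint_efforts": joint torques, N m; "tcp_pos": TCP position; "ee_rot": TCP orientation; "ft_force": force on the tool from outside, world axes, zero at the start; "moment": the same for the moment, N m; "gripper_width": finger opening in m.
Only numpy, scipy, OpenCV 4.12 (cv2) and the standard library are available. Lean on these libraries where they do the work, as an engineer would, in place of code of your own. Each camera call takes 0.05 s, during which the arm holds its last target. There are 200 camera calls.

TASK

The bolts in the bench tumbler are done. Move the tape measure that is in the way and stand it elsewhere on the bench, set the empty grey pan beside the tumbler under the place where the drum will tip, then squeeze the drum's lever grip to draw its locking pin, tip the drum right over so that all five bolts fall into the pan, swing it back upright and let go so that the pin locks it again. Leave the pan standing flat on the bench with the bolts in it, and do not knock the red tin, the white carton or the spray can about.

Things in the scene. Friction and masses are not known exactly. Their poses are not given: they have to be found in the camera images.
- tumbler: Bench tumbling barrel, green cast frame fixed to the bench. Origin on the bench under the middle of its horizontal trunnion axis, which runs along the frame's x at z = 170 mm; the lever side (-x) faces the robot. Base x -82..82, y -20..84, top z 16; uprights at x +-58..70, y -18..40, up to z 190; steel quadrant arc (radius 40..65 about the axis, upper half) at x -80..-72.
- drum (a joint): Tilt of the steel drum, rad: 0 upright against its stop (mouth up), growing as it tips towards the frame's -y (robot's right) to a stop at 2.27, mouth down to the side; bolts slide out from about 2.1 on. Pivots near its centre of mass with light friction (a few N at the grip); let go between the notches it stays about where it is.
- mouth (a point): Centre of the drum's open mouth, moves with the drum: 85 mm from the trunnion axis. Outside radius 53 mm here, 46 at the drum's bottom, which lies 35 mm beyond the axis; a motor of radius 25 reaches to 64 mm beyond the axis. Fully tipped, the lower lip is 75 mm above the bench.
- grip (a point): Middle of the squeeze grip on the drum's lever, at rest; moves with the drum on an arc of radius 130 mm about the axis, over the top: frame (-89, 115, 231) mm with the drum upright, (-89, -121, 219) fully tipped. Two round black cheeks, 24 mm diameter, on a line along the frame's x, outer faces 54 mm apart. They may turn between the fingers: a gripper pointing down can follow the whole arc.
- latch (a joint): Travel of the sprung rear (+x) cheek and its index pin, m: 0 = at rest, pin in a notch; from 0.0075 the pin is out and the drum free; 0.013 = fully squeezed (faces 41 mm apart). Front cheek is fixed, so squeezed faces centre 6 mm in -x from point grip. Spring 3 to 7 N. Notches at drum 0 and 2.27; between, a released pin rides on the quadrant and snaps in at a notch.
- drop (a point): Point on the bench 88 mm from the trunnion axis, on the frame's -y side, round which the bolts fall when the drum is fully tipped (within about 45 mm along the frame's y, 30 mm along x). The pan centred here catches them and clears the frame and drum.
- pan: Dark grey round pan, empty, 146 mm across the rim, 59 mm high, floor 6 mm thick, outside radius 57 mm at the foot flaring to 73 at the rim, wall 6 to 8 mm thick, 0.25 to 0.5 kg. Origin at the centre of its underside. Take it by the rim from above, one finger inside. On the right a tall cabinet begins 0.68 m ahead of the robot.
- tape_measure: Pocket tape measure, black case with a yellow face, standing on edge where the pan must go. 34 mm thick along its x (-16 to 18), 71 mm along its y (-32 to 39), 64 mm high; origin on its underside; 0.17 to 0.35 kg. The strip of bench 0.40 to 0.47 m ahead of the robot, 0.24 m right to 0.30 m left, is bare but for the things listed.
- bolt_1: Hex bolt with nut, steel, 52 mm long (along its y), 17 mm across, 15 mm thick, 0.06 kg; origin at the middle of its lying side. One of the five deburred bolts that lie loose in the drum.
- bolt_2: Hex bolt with nut, steel, 52 mm long (along its y), 17 mm across, 15 mm thick, 0.06 kg; origin at the middle of its lying side. One of the five deburred bolts that lie loose in the drum.
- bolt_3: Hex bolt with nut, steel, 52 mm long (along its y), 17 mm across, 15 mm thick, 0.06 kg; origin at the middle of its lying side. One of the five deburred bolts that lie loose in the drum.
- bolt_4: Hex bolt with nut, steel, 52 mm long (along its y), 17 mm across, 15 mm thick, 0.06 kg; origin at the middle of its lying side. One of the five deburred bolts that lie loose in the drum.
- bolt_5: Hex bolt with nut, steel, 52 mm long (along its y), 17 mm across, 15 mm thick, 0.06 kg; origin at the middle of its lying side. One of the five deburred bolts that lie loose in the drum.
- red_tin: Bystander, leave alone: red tin box with a grey-blue lid, 89 x 119 x 72 mm (x, y, z), origin at the centre of its underside.
- box_white: Bystander, leave alone: white carton of screws, 105 x 127 x 63 mm with its flaps, origin at the centre of its underside.
- spray_can: Bystander, leave alone: aerosol can, 67 mm diameter, 189 mm tall, standing; origin at the centre of its underside.
Mind the look-alikes: they are no part of the job. Several things look just like the tape_measure: the one meant starts farthest from the robot's base.

How it is judged:
On the way:
1. the drum is tipped right over (value of joint drum above 2 rad), for 0.2 s.
At the end, for the whole second after the job is handed in: All five bolts at rest in the pan (within 68 mm of its axis, below its rim); pan flat on the bench (tilt under 0.1 rad, within 10 mm); drum upright (under 0.08 rad), pin home (latch under 4 mm); tape measure standing upright on the bench, at rest (value of joint drum below 0.08 rad and value of joint latch below 0.004 m and horizontal distance between each of bolt_1, bolt_2, bolt_3, bolt_4, bolt_5 and pan below 0.068 m and z of bolt_1 in the frame of pan between -0.01 and 0.06 m and linear speed of each of bolt_1, bolt_2, bolt_3, bolt_4, bolt_5 below 0.03 m/s and z of bolt_2 in the frame of pan between -0.01 and 0.06 m and z of bolt_3 in the frame of pan between -0.01 and 0.06 m and z of bolt_4 in the frame of pan between -0.01 and 0.06 m and z of bolt_5 in the frame of pan between -0.01 and 0.06 m and angle between pan's own z axis and vertical below 0.1 rad and height (world z) of each of pan, tape_measure below 0.01 m and linear speed of each of pan, tape_measure below 0.02 m/s and angle between tape_measure's own z axis and vertical below 0.2 rad and height (world z) of tape_measure above -0.01 m); the robot touches nothing.
It fails at once if the red tin is shoved more than 30 mm or tipped (distance of red_tin from where it was at the start of the episode above 0.03 m or angle between red_tin's own z axis and vertical above 0.35 rad).
It fails at once if the white carton is shoved more than 30 mm or tipped (distance of box_white from where it was at the start of the episode above 0.03 m or angle between box_white's own z axis and vertical above 0.35 rad).
It fails at once if the spray can is shoved more than 30 mm or tipped (distance of spray_can from where it was at the start of the episode above 0.03 m or angle between spray_can's own z axis and vertical above 0.35 rad).
It also fails if it takes over 72 s, if anything falls off the work surface, if the arm or the gripper's body presses on something with over 40 N, if the wrist force passes 120 N, or if a joint passes its speed limit or range.

## Working session

There is one attempt and no reset: what is moved stays moved. The work goes in short steps, Python scripts to look and compute and a shell command to move; the robot and the scene stay as the last step left them, time stands still between calls to the robot, and variables do not carry over. Pictures are saved under pics/ and viewed, on a budget of 10 in all, crops included, one or two more only if the job needs it, and the job is handed in when it is done.

```bash
mkdir -p pics; cat > h.py <<'E'
import numpy as np, cv2, json
from scipy.spatial.transform import Rotation as Ro
from station import arm
def grab(n):
    s=arm.read_state(); d=arm.get_image(n); d['s']=s; return d
def save(d,f,crop=None,k=1):
    p=d['pixels'][:,:,::-1]
    if crop: x0,y0,x1,y1=crop; p=p[y0:y1,x0:x1]
    cv2.imwrite('pics/'+f,cv2.resize(p,None,fx=k,fy=k,interpolation=cv2.INTER_CUBIC))
def toolR(s):
    w,x,y,z=s['ee_rot']; return Ro.from_quat([x,y,z,w]).as_matrix()
def ray(d,u,v):
    K=np.array(d['camera_matrix']); c=np.linalg.solve(K,[u,v,1.])
    if 'hand_eye' in d:
        H=np.array(d['hand_eye']); R=toolR(d['s']); 
        return R@H[:3,3]+np.array(d['s']['tcp_pos']), R@H[:3,:3]@c
    R=np.array(d['R']);t=np.array(d['t']); return -R.T@t, R.T@c
def onz(d,u,v,z):
    o,r=ray(d,u,v); return o+r*(z-o[2])/r[2]
def proj(d,X):
    R=np.array(d['R']);t=np.array(d['t']);p=np.array(d['camera_matrix'])@(R@np.array(X)+t); return p[:2]/p[2]
def two(d1,p1,d2,p2):
    o1,r1=ray(d1,*p1);o2,r2=ray(d2,*p2)
    a=np.linalg.lstsq(np.c_[r1,-r2],o2-o1,rcond=None)[0]
    A,B=o1+a[0]*r1,o2+a[1]*r2; return (A+B)/2,np.linalg.norm(A-B)
E
python3 - <<'E'
from h import *
import pickle
D={n:grab(n) for n in('top','side')}
pickle.dump(D,open('d0.pkl','wb'))
for n in D: save(D[n],n+'0.png',k=1.42); print(n,ray(D[n],280,210))
s=arm.read_state();print(s,toolR(s))
E
```

```text
top (array([ 2.13900786e-01, -9.60615072e-04,  1.35049979e+00]), array([ 0.20913583,  0.00187344, -0.97809652]))
side (array([-0.14671395,  0.80107248,  0.87834098]), array([ 0.50063857, -0.64661459, -0.57557465]))
{'time_s': 0.1, 'qpos': array([-1.36829929e+00,  5.27832198e-02,  1.40161323e+00, -8.64001135e-06,
        1.68866852e+00, -7.02908218e-02]), 'joint_vel': array([ 9.30111232e-05, -9.42770371e-04, -3.17078718e-03,  1.10139809e-03,
       -6.90298892e-04, -3.94021140e-05]), 'joint_efforts': array([ 2.36887045e-04, -3.82583106e+01, -3.60984814e+01, -6.45030627e-05,
        4.75900757e-03, -6.47697096e-07]), 'tcp_pos': array([ 0.14141116, -0.50530133,  0.23055676]), 'ee_rot': array([-7.34267136e-04,  9.90712559e-01,  1.35970890e-01, -5.29079539e-05]), 'ft_force': array([0.35935339, 0.44714424, 0.74058725]), 'moment': array([ 0.02273294,  0.04315449, -0.01390902]), 'gripper_width': 0.0859814857469895} [[ 9.63023828e-01  2.69416060e-01 -3.04511061e-04]
 [ 2.69416215e-01 -9.63022756e-01  1.44050746e-03]
 [ 9.48447634e-05 -1.46928323e-03 -9.99998916e-01]]
```

View pics/top0.png

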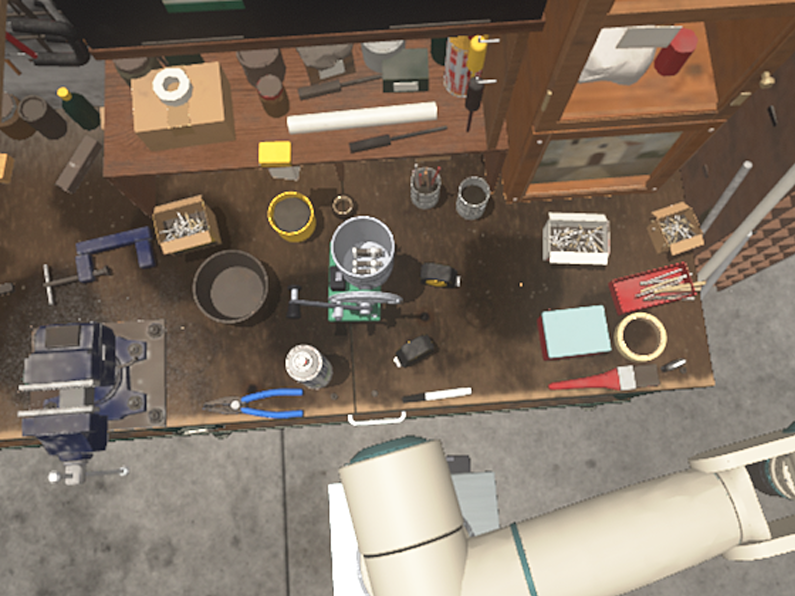

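View pics/side0.png

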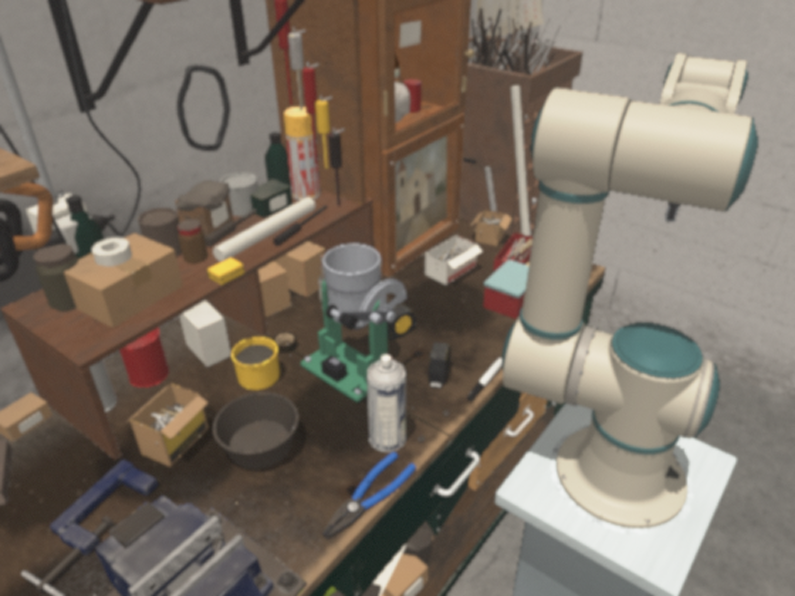

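Top view: the tumbler is at about (360,285), with its lever grip at (293,303). The pan is at (231,286), spray can (308,367), red tin (576,332) and white carton (576,240). There are two tape measures: A at (440,275) and B at (415,350). A is farther from the base and stands at the tumbler's right, where the pan must go, so it fits the description. I'll confirm in one enlarged crop.

```bash
python3 - <<'E'
from h import *
import pickle
D=pickle.load(open('d0.pkl','rb'));d=D['top']
save(d,'crop1.png',(130,145,335,290),3.9)
for n,(u,v),z in [('tapeA',(310,193),.064),('tapeB',(292,246),.064),('pan',(163,201),.059),('can',(216,255),.189),('tin',(405,234),.072),('box',(406,168),.06)]: print(n,onz(d,u,v,z).round(3))
E
```

```text
tapeA [ 0.53  -0.084  0.064]
tapeB [ 0.388 -0.024  0.064]
pan [0.539 0.32  0.059]
can [0.363 0.163 0.189]
tin [ 0.397 -0.328  0.072]
box [ 0.583 -0.357  0.06 ]
```

View pics/crop1.png

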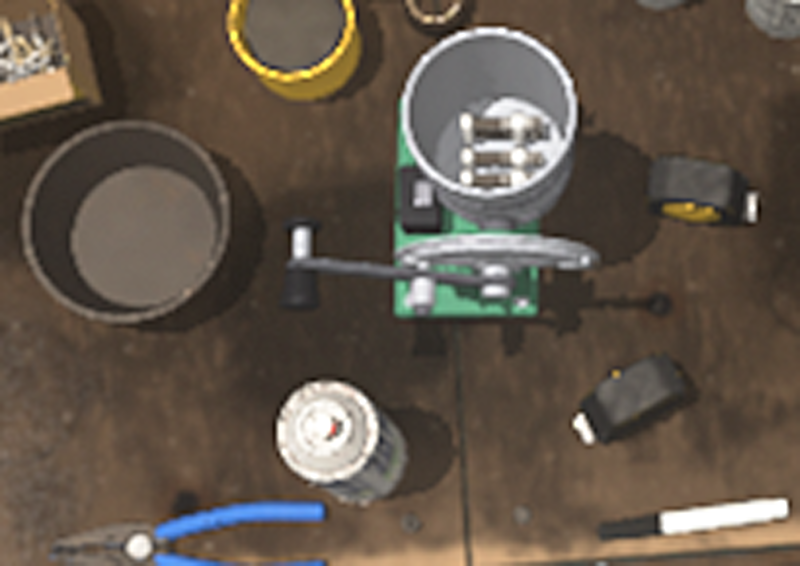

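The crop shows tape A at crop (697,180), lying along world y with its hook to the right. It stands beside the drum where the pan must go, and tape B at (635,400) is nearer the base. A is the one meant, and the bench strip at x 0.40–0.47 holds the free spot. Now the exact poses.

```bash
python3 - <<'E'
from h import *
import pickle
D=pickle.load(open('d0.pkl','rb'));d=D['top'];e=D['side']
c=lambda x,y:(130+x/3.9,145+y/3.9)
for n,p,z in [('baseFL',(395,316),.016),('baseFR',(540,317),.008),('tapeTL',(657,158),.064),('tapeTR',(735,164),.064),('tapeBR',(738,199),.064),('tapeBL',(651,187),.064),('mouth',(490,112),.255),('gripF',(299,308),.231),('gripR',(301,222),.231),('panL',(22,222),.059),('panR',(230,222),.059),('panT',(126,121),.059),('panB',(126,323),.059)]: print(n,onz(d,*c(*p),z).round(4))
print('grip two',two(d,c(300,265),e,(356/1.42,317/1.42)))
# pan circle by rim ellipse in top: mask dark? fallback above
a=onz(d,*c(395,316),.016); b=onz(d,*c(540,317),.008); th=np.arctan2((a-b)[1],(a-b)[0])-np.pi/2; print('yaw',th)
R=Ro.from_euler('z',th).as_matrix()
o=a-R@np.array([-.082,.084,.016]); print('origin',o)
for q in [(-.089,.115,.231),(0,0,.255),(-.089,-.121,.219),(0,-.088,0)]: 
  X=o+R@np.array(q); u=proj(d,X); print(q,X.round(3),'top crop',((u-[130,145])*3.9).round(),'side view',(proj(e,X)*1.42).round())
E
```

```text
baseFL [0.4635 0.1414 0.016 ]
baseFR [0.4564 0.0375 0.008 ]
tapeTL [ 0.554  -0.0541  0.064 ]
tapeTR [ 0.5456 -0.1087  0.064 ]
tapeBR [ 0.5201 -0.1086  0.064 ]
tapeBL [ 0.5333 -0.0483  0.064 ]
mouth [0.5397 0.0522 0.255 ]
gripF [0.4325 0.1761 0.231 ]
gripR [0.4858 0.1727 0.231 ]
panL [0.5422 0.3953 0.059 ]
panR [0.5313 0.2493 0.059 ]
panT [0.6106 0.3206 0.059 ]
panB [0.4645 0.3239 0.059 ]
grip two (array([0.44695061, 0.16697566, 0.23624593]), np.float64(0.024703446748736733))
yaw -0.0679521338618938
origin [5.39623058e-01 5.20013788e-02 1.38777878e-17]
(-0.089, 0.115, 0.231) [0.459 0.173 0.231] top crop [303. 265.] side view [341. 317.]
(0, 0, 0.255) [0.54  0.052 0.255] top crop [490. 112.] side view [351. 259.]
(-0.089, -0.121, 0.219) [ 0.443 -0.063  0.219] top crop [690. 267.] side view [430. 266.]
(0, -0.088, 0) [ 0.534 -0.036  0.   ] top crop [633. 209.] side view [386. 344.]
```

```bash
cat >> h.py <<'E'
def go(pos,yaw=None,tilt=(0,0,0)):
    """yaw: world angle (deg) of tool y axis, tool down; tilt: extra world rotvec (deg)"""
    s=arm.read_state();R=toolR(s)
    sh=R.T@(np.array(pos)-s['tcp_pos'])*1000
    out=[0,0,0]
    if yaw is not None:
        a=np.radians(yaw);y=np.array([np.cos(a),np.sin(a),0]);z=np.array([0,0,-1.])
        T=Ro.from_rotvec(np.radians(tilt)).as_matrix()@np.c_[np.cross(y,z),y,z]
        out=np.degrees(Ro.from_matrix(R.T@T).as_rotvec())/8
    print('shift',sh.round(1),'turn',np.round(out,2),'t',s['time_s'])
E
python3 -c "
from h import *
go((.538,-.080,.2),-10.6)"
```

```text
shift [ 496.5 -302.7   31. ] turn [-0.01 -0.01 -7.97] t 0.1
```

```bash
python3 -m pendant '[[[1,41,-25,0,0,0,-0.8],[1,82,-50,0,0,0,-1.6],[1,123,-75,0,0,0,-2.4],[1,164,-100,0,0,0,-3.2],[1,205,-125,0,0,0,-4]]]'; python3 -c "
from h import *
go((.538,-.080,.2),-10.6)"
```

```text
time_s: 0.6
tcp_pos: [0.306, -0.3283, 0.231]
ee_rot: [-0.0, 0.914, 0.406, -0.0]
ft_force: [0.2, 0.1, -0.7]
gripper_width: 0.0853
shift [339.7   5.5  31. ] turn [-0.   -0.   -3.94] t 0.6
```

```bash
python3 -m pendant '[[[1,45,1,4,0,0,-0.6],[1,90,2,8,0,0,-1.2],[1,135,3,12,0,0,-1.8],[1,180,4,16,0,0,-2.4],[1,225,4,20,0,0,-3]]]'; python3 -c "
from h import *
go((.538,-.080,.2),-10.6)"
```

```text
time_s: 1.1
tcp_pos: [0.4607, -0.1648, 0.2108]
ee_rot: [-0.0, 0.81, 0.587, -0.0]
ft_force: [0.1, -0.4, 0.4]
gripper_width: 0.0854
shift [104.7  47.   10.8] turn [-0.    0.   -0.95] t 1.1
```

```bash
python3 -m pendant '[[[1,40,18,4,0,0,-0.4],[1,80,36,8,0,0,-0.8],[1,105,47,11,0,0,-0.95],[1,105,47,11,0,0,-0.95],[1,105,47,11,0,0,-0.95]]]'; python3 - <<'E'
from h import *
d=grab('wrist');save(d,'w1.png')
print(onz(d,280,210,.064),np.array(d['hand_eye']).round(3)); go((.538,-.080,.025),-10.6)
import pickle;pickle.dump(d,open('w1.pkl','wb'))
E
```

```text
time_s: 1.6
tcp_pos: [0.5373, -0.0814, 0.1996]
ee_rot: [-0.0, 0.77, 0.638, -0.001]
ft_force: [-0.4, -1.0, -0.6]
gripper_width: 0.0852
[ 0.53548691 -0.09082819  0.064     ] [[-0.001 -0.958 -0.287  0.072]
 [ 1.    -0.001 -0.001 -0.001]
 [ 0.001 -0.287  0.958 -0.143]
 [ 0.     0.     0.     1.   ]]
shift [  2.2   0.6 175. ] turn [-0.01  0.   -0.02] t 1.65
```

View pics/w1.png

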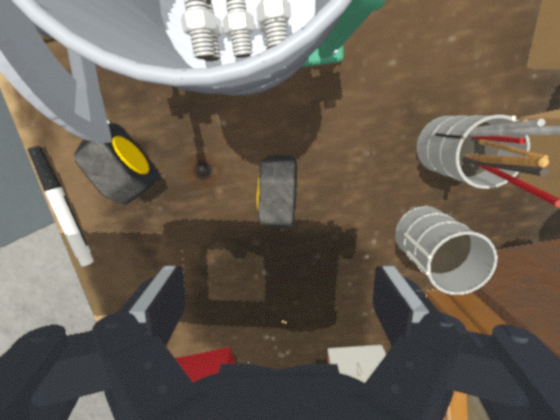

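The wrist view shows the tape's top face at u 259–297, v 157–226, aligned with the tool. I'll work out its centre.

```bash
python3 - <<'E'
from h import *
import pickle;d=pickle.load(open('w1.pkl','rb'))
P=[onz(d,*p,.062) for p in [(266,157),(297,157),(294,226),(260,224)]]
for p in P: print(p.round(4))
c=np.mean(P,0);print(c, 'w',np.linalg.norm(P[0]-P[1]),'l',np.linalg.norm(P[1]-P[2])); go((c[0],c[1],.025),-10.6)
v=(P[1]-P[2]+P[0]-P[3]);print(np.degrees(np.arctan2(v[1],v[0]))-90)
E
```

```text
[ 0.5324 -0.042   0.062 ]
[ 0.5588 -0.047   0.062 ]
[ 0.5452 -0.109   0.062 ]
[ 0.5147 -0.1012  0.062 ]
[ 0.53778509 -0.07480682  0.062     ] w 0.026912129924112217 l 0.06340026399600238
shift [  7.3  -0.5 175. ] turn [-0.01  0.   -0.02] t 1.65
-14.450382145032933
```

```bash
python3 -m pendant '[[[1,7,0,45,0,0,0.4],[1,7,0,90,0,0,0.4],[1,7,0,135,0,0,0.4],[1,7,0,165,0,0,0.4],[1,7,0,175,0,0,0.4]]]';python3 -m pendant '[[[0,0,0,0,0,0,0],[0,0,0,0,0,0,0],[0,0,0,0,0,0,0],[0,0,0,0,0,0,0],[0,0,0,0,0,0,0]]]'; python3 -m pendant '[[[0,0,0,0,0,0,0],[0,0,0,0,0,0,0],[0,0,0,-20,0,0,0],[0,0,0,-60,0,0,0],[0,0,0,-90,0,0,0]]]'; python3 -c "
from h import *
go((.435,-.165,.115))"
```

```text
time_s: 2.15
tcp_pos: [0.5361, -0.0755, 0.0219]
ee_rot: [-0.002, 0.788, 0.615, -0.002]
ft_force: [-0.5, 0.1, 0.3]
gripper_width: 0.0854
time_s: 2.65
tcp_pos: [0.5399, -0.0751, 0.0274]
ee_rot: [0.001, 0.788, 0.616, 0.001]
ft_force: [-2.6, -0.1, 6.2]
gripper_width: 0.0333
time_s: 3.15
tcp_pos: [0.5388, -0.0747, 0.1171]
ee_rot: [0.0, 0.788, 0.616, 0.0]
ft_force: [0.7, -0.3, -2.5]
gripper_width: 0.0333
shift [-112.7  -78.9    2. ] turn [0 0 0] t 3.15
```

```bash
python3 -m pendant '[[[0,-30,-21,0,0,0,0],[0,-60,-42,0,0,0,0],[0,-90,-63,0,0,0,0],[0,-113,-79,0,0,0,0],[0,-113,-79,0,0,0,0]]]';python3 -m pendant '[[[0,0,0,35,0,0,0],[0,0,0,65,0,0,0],[0,0,0,80,0,0,0],[0,0,0,87,0,0,0],[0,0,0,90,0,0,0]]]'
```

```text
time_s: 3.65
tcp_pos: [0.4328, -0.167, 0.1152]
ee_rot: [-0.0, 0.789, 0.615, -0.001]
ft_force: [0.7, 0.0, -3.0]
gripper_width: 0.0332
time_s: 4.15
tcp_pos: [0.4341, -0.1644, 0.0274]
ee_rot: [-0.002, 0.788, 0.616, -0.001]
ft_force: [-24.4, 12.6, 40.9]
gripper_width: 0.0331
```

```bash
python3 -m pendant '[[[0,0,0,0,0,0,0],[0.7,0,0,0,0,0,0],[1,0,0,0,0,0,0],[1,0,0,0,0,0,0],[1,0,0,0,0,0,0]]]';python3 -m pendant '[[[1,0,0,-40,0,0,0],[1,0,0,-90,0,0,0],[1,0,0,-140,0,0,0],[1,0,0,-190,0,0,0],[1,0,0,-240,0,0,0]]]';python3 - <<'E'
from h import *
d=grab('top');save(d,'top2.png',(130,130,430,290),2.6)
import pickle;pickle.dump(d,open('t2.pkl','wb'))
E
```

```text
time_s: 4.65
tcp_pos: [0.4351, -0.1654, 0.0255]
ee_rot: [0.0, 0.788, 0.616, 0.0]
ft_force: [-0.0, 0.2, 0.3]
gripper_width: 0.0848
time_s: 5.15
tcp_pos: [0.4345, -0.1652, 0.2675]
ee_rot: [0.0, 0.788, 0.616, 0.0]
ft_force: [0.3, -0.2, 0.4]
gripper_width: 0.0853
```

View pics/top2.png

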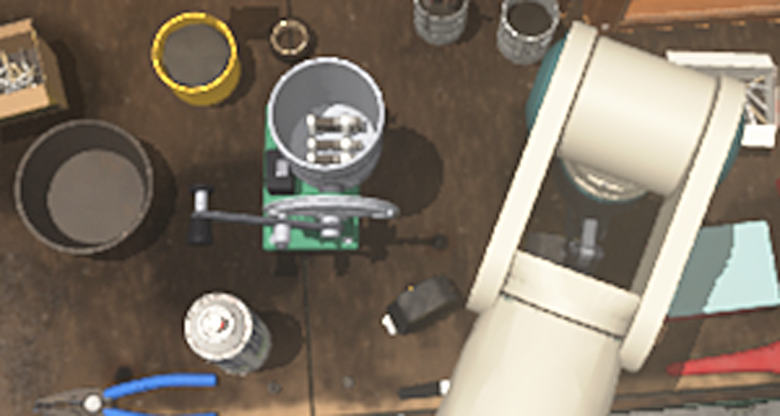

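```bash
cat >> h.py <<'E'
n=np.array([np.sin(np.radians(20)),-np.cos(np.radians(20)),0])
def pan(c,h,back=0.,yaw=-70,tilt=(12.2,4.45,0)):
    go(np.array([c[0],c[1],0])+n*(.0617+back)+[0,0,.030+h],yaw,tilt)
E
python3 -c "
from h import *
print(arm.read_state()['qpos'])
pan((.5375,.3223),.29)"
```

```text
[-4.42593109e-01 -1.30481477e-01  1.48833493e+00 -7.91190942e-05
  1.76917307e+00 -1.98784433e-01]
shift [447.   15.1 -44.1] turn [1.6  0.76 6.98] t 5.2
```

```bash
python3 -m pendant '[[[1,0,0,-44,0,0,0.5],[1,45,2,-44,0.1,0.05,1.3],[1,90,3,-44,0.2,0.1,2],[1,135,5,-44,0.3,0.2,2.8],[1,180,6,-44,0.4,0.2,3.6]]]';python3 -c "
from h import *
pan((.5375,.3223),.29)"
```

```text
time_s: 5.7
tcp_pos: [0.4845, 0.0095, 0.3091]
ee_rot: [-0.03, 0.917, 0.398, -0.006]
ft_force: [0.8, 0.0, -1.1]
gripper_width: 0.0854
shift [ 236.9 -120.3   -0.5] turn [1.15 0.39 3.34] t 5.7
```

```bash
python3 -m pendant '[[[1,40,-20,0,0.2,0.1,0.6],[1,80,-40,0,0.4,0.1,1.2],[1,120,-60,0,0.6,0.2,1.8],[1,160,-81,0,0.8,0.3,2.4],[1,200,-101,0,1,0.35,2.9]]]';python3 -c "
from h import *
pan((.5375,.3223),.15)"
```

```text
time_s: 6.2
tcp_pos: [0.5463, 0.225, 0.3177]
ee_rot: [-0.102, 0.973, 0.204, -0.018]
ft_force: [0.2, 0.0, -0.8]
gripper_width: 0.0858
shift [ 26.1  -2.  141.4] turn [0.14 0.05 0.46] t 6.2
```

```bash
python3 -m pendant '[[[1,26,-2,30,0.14,0.05,0.46],[1,26,-2,75,0.14,0.05,0.46],[1,26,-2,120,0.14,0.05,0.46],[1,26,-2,141,0.14,0.05,0.46],[1,26,-2,141,0.14,0.05,0.46]]]';python3 - <<'E'
from h import *
d=grab('wrist');save(d,'w2.png')
import pickle;pickle.dump(d,open('w2.pkl','wb'))
pan((.5375,.3223),0)
E
```

```text
time_s: 6.7
tcp_pos: [0.5563, 0.2622, 0.1757]
ee_rot: [-0.111, 0.978, 0.174, -0.024]
ft_force: [0.0, -0.3, 0.0]
gripper_width: 0.0856
shift [  2.1  31.8 145.7] turn [0.   0.02 0.02] t 6.75
```

View pics/w2.png

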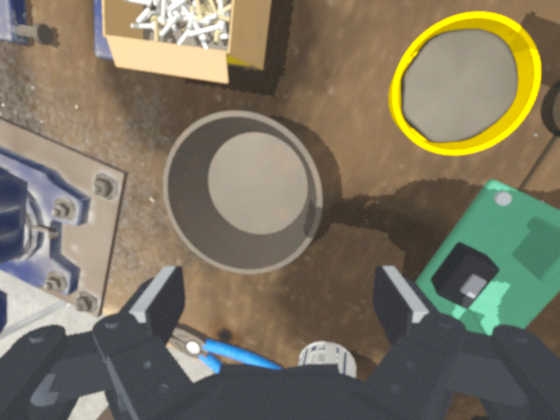

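Pan rim in the wrist view: u 163–323, v 110–273. I'll fix its centre from this.

```bash
python3 - <<'E'
from h import *
import pickle;d=pickle.load(open('w2.pkl','rb'))
P=np.array([onz(d,*p,.059) for p in [(163,186),(323,197),(238,110),(243,273)]]);print(P.round(4))
A=np.c_[2*P[:,:2],np.ones(4)];s=np.linalg.lstsq(A,(P[:,:2]**2).sum(1),rcond=None)[0]
c=s[:2];print(c,np.sqrt(s[2]+c@c)); pan(c,.05); pan(c,0)
E
```

```text
[[0.5187 0.3923 0.059 ]
 [0.5666 0.2552 0.059 ]
 [0.6061 0.3447 0.059 ]
 [0.4695 0.2957 0.059 ]]
[0.53723381 0.32185873] 0.07270902073599492
shift [ 1.5 20.9 96.9] turn [0.   0.02 0.02] t 6.75
shift [  1.7  32.1 145.6] turn [0.   0.02 0.02] t 6.75
```

```bash
python3 -m pendant '[[[1,2,10,45,0,0,0],[1,2,20,90,0,0,0],[1,2,28,125,0,0,0],[1,2,32,146,0,0,0],[1,2,32,146,0,0,0]]]';python3 -m pendant '[[[0,0,0,0,0,0,0],[0,0,0,0,0,0,0],[0,0,0,0,0,0,0],[0,0,0,0,0,0,0],[0,0,0,0,0,0,0]]]';python3 -m pendant '[[[0,0,0,0,0,0,0],[0,0,0,0,0,0,0],[0,0,0,0,0,0,0],[0,0,0,0,0,0,0],[0,0,0,0,0,0,0]]]';python3 -c "
from h import *
pan((.5372,.3219),0);pan((.5372,.3219),.29)"
```

```text
time_s: 7.25
tcp_pos: [0.5591, 0.2638, 0.0295]
ee_rot: [-0.111, 0.978, 0.174, -0.021]
ft_force: [-0.9, 0.1, -0.1]
gripper_width: 0.0852
time_s: 7.75
tcp_pos: [0.56, 0.2644, 0.0318]
ee_rot: [-0.111, 0.978, 0.174, -0.019]
ft_force: [0.6, 0.0, 0.2]
gripper_width: 0.0125
time_s: 8.25
tcp_pos: [0.5604, 0.2649, 0.0326]
ee_rot: [-0.112, 0.978, 0.174, -0.018]
ft_force: [-0.5, -0.8, 5.0]
gripper_width: 0.0064
shift [-2.3  0.7  2.5] turn [-0.   -0.02  0.02] t 8.25
shift [  -1.5  -64.6 -280. ] turn [-0.   -0.02  0.02] t 8.25
```

```bash
python3 -m pendant '[[[0,0,-6,-28,0,0,0],[0,0,-14,-65,0,0,0],[0,0,-24,-110,0,0,0],[0,0,-34,-155,0,0,0],[0,0,-44,-200,0,0,0]]]';python3 -m pendant '[[[0,0,-10,-42,0,0,0],[0,0,-18,-80,0,0,0],[0,0,-22,-98,0,0,0],[0,0,-22,-98,0,0,0],[0,0,-22,-98,0,0,0]]]';python3 - <<'E'
from h import *
d=grab('side');save(d,'s2.png',(60,100,330,330),2.6)
pan((.534,-.036),.3);pan((.534,-.036),0)
E
```

```text
time_s: 8.75
tcp_pos: [0.5596, 0.2622, 0.2366]
ee_rot: [-0.111, 0.978, 0.174, -0.02]
ft_force: [0.7, 0.4, -3.6]
gripper_width: 0.0059
time_s: 9.25
tcp_pos: [0.5603, 0.2619, 0.3343]
ee_rot: [-0.111, 0.978, 0.174, -0.021]
ft_force: [0.8, -0.7, -4.7]
gripper_width: 0.006
shift [-127.3  324.7  -70.6] turn [0.01 0.03 0.01] t 9.3
shift [-126.1  391.9  221.7] turn [0.01 0.03 0.01] t 9.3
```

View pics/s2.png

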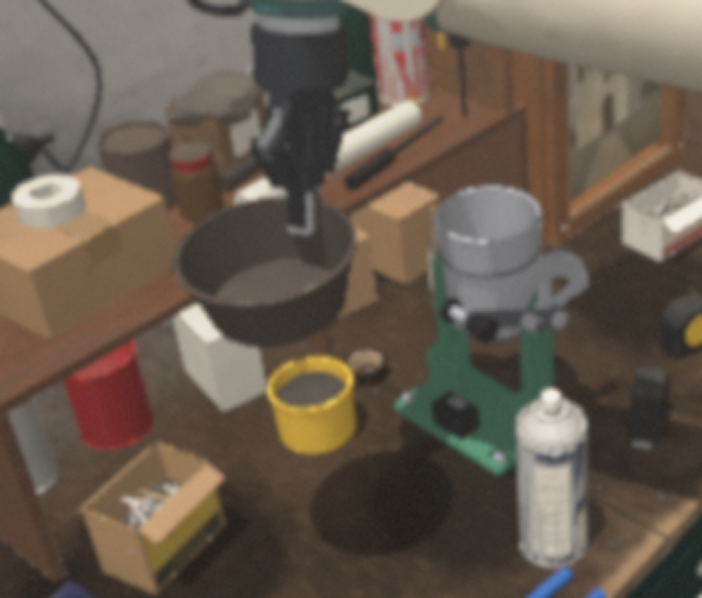

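The pan is held nearly level, clear of everything. Next I carry it over the drum.

```bash
python3 -m pendant '[[[0,-12,32,-8,0,0,0],[0,-27,70,-16,0,0,0],[0,-43,111,-25,0,0,0],[0,-59,152,-34,0,0,0],[0,-75,193,-43,0,0,0]]]';python3 -c "
from h import *
pan((.534,-.036),.3)"
```

```text
time_s: 9.8
tcp_pos: [0.5575, 0.0489, 0.3323]
ee_rot: [-0.111, 0.978, 0.174, -0.021]
ft_force: [0.7, -0.5, -3.2]
gripper_width: 0.0064
shift [-51.5 130.4 -27.7] turn [-0.01  0.03  0.02] t 9.8
```

```bash
python3 -c "
from h import *
d=__import__('pickle').load(open('d0.pkl','rb'))['top']
for p in [(425,208),(473,219)]: print(onz(d,p[0]/1.42,p[1]/1.42,0))
pan((.548,-.112),.3);pan((.548,-.112),.03)"
```

```text
[ 0.68907561 -0.06857261  0.        ]
[ 0.65790434 -0.16556416  0.        ]
shift [-64.5 204.6 -44.8] turn [-0.01  0.03  0.02] t 9.8
shift [-63.7 265.5 218.2] turn [-0.01  0.03  0.02] t 9.8
```

```bash
python3 -m pendant '[[[0,-13,41,-9,0,0,0],[0,-26,82,-18,0,0,0],[0,-39,123,-27,0,0,0],[0,-52,164,-36,0,0,0],[0,-64,204,-44,0,0,0]]]';python3 -m pendant '[[[0,0,6,28,0,0,0],[0,0,14,65,0,0,0],[0,0,24,110,0,0,0],[0,0,34,155,0,0,0],[0,0,44,200,0,0,0]]]';python3 -c "
from h import *
pan((.548,-.112),.03);pan((.534,-.036),.02)"
```

```text
time_s: 10.3
tcp_pos: [0.5696, -0.1692, 0.3296]
ee_rot: [-0.112, 0.978, 0.174, -0.021]
ft_force: [1.1, 0.2, -3.4]
gripper_width: 0.0061
time_s: 10.8
tcp_pos: [0.5681, -0.165, 0.123]
ee_rot: [-0.112, 0.978, 0.174, -0.021]
ft_force: [0.0, 0.4, -3.8]
gripper_width: 0.0063
shift [-0.6 19.1 60.2] turn [-0.01  0.02  0.02] t 10.8
shift [ 12.5 -52.8  87.2] turn [-0.01  0.02  0.02] t 10.8
```

```bash
python3 -m pendant '[[[0,0,10,30,0,0,0],[0,0,19,60,0,0,0],[0,4,-5,71,0,0,0],[0,8,-30,79,0,0,0],[0,12,-53,87,0,0,0]]]';python3 -m pendant '[[[0,0,0,0,0,0,0],[0,0,2,8,0,0,0],[0,0,4,15,0,0,0],[0,0,4,17,0,0,0],[0,0,4,17,0,0,0]]]';python3 - <<'E'
from h import *
pan((.534,-.036),.0026)
d=grab('top');save(d,'top3.png',(160,130,380,290),3.6)
import pickle;pickle.dump(d,open('t3.pkl','wb'))
E
```

```text
time_s: 11.3
tcp_pos: [0.5543, -0.0932, 0.0514]
ee_rot: [-0.112, 0.978, 0.174, -0.021]
ft_force: [0.1, -0.3, -3.3]
gripper_width: 0.0061
time_s: 11.8
tcp_pos: [0.5564, -0.0955, 0.0371]
ee_rot: [-0.111, 0.978, 0.174, -0.019]
ft_force: [-0.0, -1.8, 2.2]
gripper_width: 0.006
shift [-0.7 -0.8  4.8] turn [ 0.   -0.    0.01] t 11.8
```

View pics/top3.png

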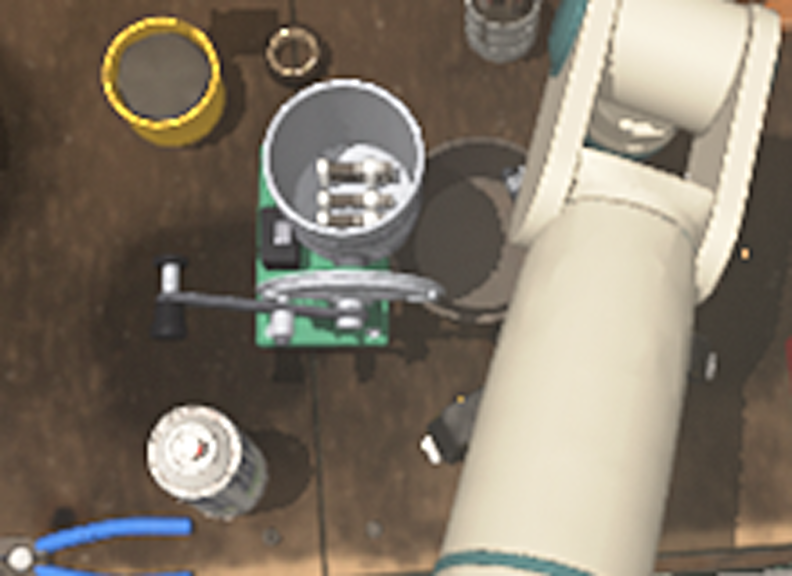

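The pan stands beside the drum and the bench is just taking its weight. Next: lower the last few mm, release and back off along the tool axis.

```bash
python3 -m pendant '[[[0,0,0,3,0,0,0],[0,0,0,4,0,0,0],[0.15,0,0,4,0,0,0],[0.4,0,0,4,0,0,0],[0.6,0,0,4,0,0,0]]]';python3 -m pendant '[[[0.6,0,0,0,0,0,0],[0.6,0,0,-30,0,0,0],[0.6,0,0,-75,0,0,0],[0.6,0,0,-120,0,0,0],[0.6,0,0,-165,0,0,0]]]';python3 - <<'E'
from h import *
d=grab('wrist');save(d,'w3.png')
import pickle;pickle.dump(d,open('w3.pkl','wb'))
E
```

```text
time_s: 12.35
tcp_pos: [0.5557, -0.0934, 0.0326]
ee_rot: [-0.111, 0.978, 0.174, -0.02]
ft_force: [0.0, 0.4, -0.2]
gripper_width: 0.0412
time_s: 12.85
tcp_pos: [0.5684, -0.1286, 0.1954]
ee_rot: [-0.111, 0.978, 0.174, -0.02]
ft_force: [1.4, -0.2, -0.1]
gripper_width: 0.0513
```

View pics/w3.png

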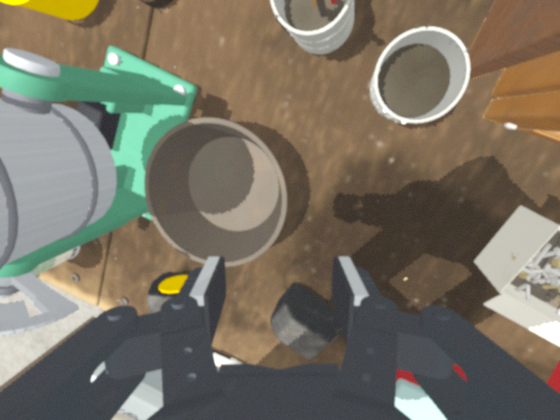

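The pan rim spans u 145–288, v 118–266 and stands flat. The moved tape stands at (305,320). I'll check the pan centre and plan the lever approach.

```bash
python3 - <<'E'
from h import *
import pickle;d=pickle.load(open('w3.pkl','rb'))
P=np.array([onz(d,*p,.059) for p in [(145,185),(288,202),(207,119),(222,266)]])
A=np.c_[2*P[:,:2],np.ones(4)];s=np.linalg.lstsq(A,(P[:,:2]**2).sum(1),rcond=None)[0]
c=s[:2];print(c,np.sqrt(s[2]+c@c))
th=-.066;R=Ro.from_euler('z',th).as_matrix();o=np.array([.5396,.052,0])
print('drop',o+R@[0,-.088,0]);
print('grip',o+R@[-.089,.115,.231])
g=o+R@[-.089,.115,.212];g2=g+[0,0,.13]
go((.5,-.12,.36),-4);go(g2,-4)
E
```

```text
[ 0.53297518 -0.03965315] 0.0722306924411683
drop [ 0.53379622 -0.03580841  0.        ]
grip [0.45837826 0.17261936 0.231     ]
shift [ -61.4  -67.4 -145.2] turn [-1.34 -0.96 -8.19] t 12.9
shift [   0.  -345.6  -64.6] turn [-1.34 -0.96 -8.19] t 12.9
```

```bash
python3 -m pendant '[[[1,-12,-13,-29,-0.15,-0.1,-0.9],[1,-24,-27,-58,-0.3,-0.2,-1.9],[1,-37,-40,-87,-0.5,-0.3,-2.9],[1,-49,-54,-116,-0.6,-0.4,-3.8],[1,-61,-67,-145,-0.7,-0.5,-4.6]]]';python3 - <<'E'
from h import *
go((.4584,.1726,.33),-4)
E
```

```text
time_s: 13.4
tcp_pos: [0.4993, -0.1184, 0.3512]
ee_rot: [-0.058, 0.875, 0.481, -0.009]
ft_force: [1.5, -1.1, 0.2]
gripper_width: 0.0854
shift [ 222.1 -186.6   51.1] turn [-0.7  -0.48 -3.55] t 13.4
```

```bash
python3 -m pendant '[[[1,34,-28,8,-0.1,-0.1,-0.7],[1,68,-57,16,-0.3,-0.2,-1.4],[1,102,-86,24,-0.4,-0.3,-2.1],[1,136,-114,32,-0.6,-0.4,-2.8],[1,170,-143,39,-0.7,-0.48,-3.55]]]';python3 -m pendant '[[[1,0,0,0,0,0,0],[1,0,0,0,0,0,0],[1,0,0,0,0,0,0],[1,0,0,0,0,0,0],[1,0,0,0,0,0,0]]]';python3 - <<'E'
from h import *
go((.4584,.1726,.33),-4)
E
```

```text
time_s: 13.9
tcp_pos: [0.469, 0.106, 0.3338]
ee_rot: [0.0, 0.732, 0.682, 0.0]
ft_force: [0.6, 0.5, -0.6]
gripper_width: 0.0856
time_s: 14.4
tcp_pos: [0.4701, 0.103, 0.3341]
ee_rot: [-0.0, 0.734, 0.679, 0.0]
ft_force: [-0.7, 0.0, -1.2]
gripper_width: 0.0857
shift [ 68.5 -17.    4.1] turn [-0.   -0.   -0.06] t 14.4
```

```bash
python3 -m pendant '[[[1,35,-8,2,0,0,0],[1,68,-17,4,0,0,0],[1,68,-17,4,0,0,0],[1,68,-17,4,0,0,0],[1,68,-17,4,0,0,0]]]';python3 - <<'E'
from h import *
d=grab('wrist');save(d,'w4.png')
import pickle;pickle.dump(d,open('w4.pkl','wb'))
go((.4584,.1726,.212),-4)
H=np.array(d['hand_eye']);s=d['s'];R=toolR(s)
for X in [(.4584,.1726,.231),(.4315,.1743,.231),(.4853,.1709,.231)]:
  pc=np.linalg.inv(H)@np.r_[R.T@(np.array(X)-s['tcp_pos']),1]; q=np.array(d['camera_matrix'])@pc[:3];print(q[:2]/q[2])
E
```

```text
time_s: 14.9
tcp_pos: [0.4583, 0.1723, 0.3302]
ee_rot: [-0.0, 0.734, 0.679, 0.0]
ft_force: [0.1, 0.5, 0.1]
gripper_width: 0.0854
shift [4.000e-01 1.000e-01 1.183e+02] turn [-0.   -0.   -0.05] t 14.95
[280.14914455 211.21062935]
[245.9368663 211.6949113]
[314.40056741 210.7257933 ]
```

View pics/w4.png

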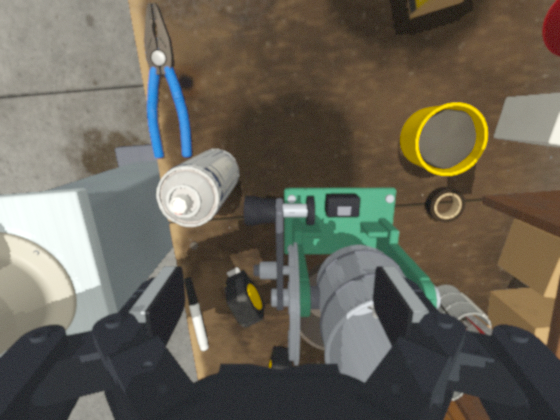

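The cheeks span u 245–315 at v 210, within 1 px of the prediction. I'll descend, offset 6 mm towards the front, and squeeze.

```bash
python3 -m pendant '[[[1,0,-6,40,0,0,0],[1,0,-6,80,0,0,0],[1,0,-6,110,0,0,0],[1,0,-6,120,0,0,0],[1,0,-6,120,0,0,0]]]';python3 -m pendant '[[[0.5,0,0,0,0,0,0],[0,0,0,0,0,0,0],[0,0,0,0,0,0,0],[0,0,0,0,0,0,0],[0,0,0,0,0,0,0]]]';python3 -m pendant '[[[0,0,0,0,0,0,0],[0,0,0,0,0,0,0],[0,0,0,0,0,0,0],[0,0,0,0,0,0,0],[0,0,0,0,0,0,0]]]'
```

```text
time_s: 15.45
tcp_pos: [0.4517, 0.173, 0.2095]
ee_rot: [-0.001, 0.734, 0.68, -0.001]
ft_force: [0.4, -0.5, 1.4]
gripper_width: 0.0854
time_s: 15.95
tcp_pos: [0.4516, 0.1739, 0.2134]
ee_rot: [-0.0, 0.733, 0.68, 0.001]
ft_force: [-8.3, -2.2, 14.3]
gripper_width: 0.0388
time_s: 16.45
tcp_pos: [0.4516, 0.1739, 0.2134]
ee_rot: [-0.0, 0.733, 0.68, 0.001]
ft_force: [-7.9, -2.6, 13.6]
gripper_width: 0.0387
```

```bash
cat >> h.py <<'E'
def arc(dz=-.0176):
    s=arm.read_state();Rz=Ro.from_euler('z',-.066).as_matrix();o=np.array([.5396,.052,.170])
    p=Rz.T@(s['tcp_pos']-o-np.array([0,0,dz]));print('frame',p.round(4),'r',np.hypot(p[1],p[2]).round(4),'phi',np.degrees(np.arctan2(p[2],p[1])).round(1),'w',s['gripper_width'],'F',s['ft_force'].round(1),'t',s['time_s'])
E
python3 -m pendant '[[[0,-15,0,-23,0,0,0],[0,-35,0,-42,0,0,0],[0,-58,1,-56,0,0,0],[0,-83,1,-65,0,0,0],[0,-110,1,-69,0,0,0]]]';python3 -c "
from h import *
arc()"
```

```text
time_s: 16.95
tcp_pos: [0.4436, 0.065, 0.28]
ee_rot: [-0.002, 0.732, 0.681, 0.001]
ft_force: [-0.0, 5.9, -9.9]
gripper_width: 0.0379
frame [-0.0966  0.0066  0.1276] r 0.1277 phi 87.0 w 0.03791422126133727 F [-0.   5.9 -9.9] t 16.95
```

```bash
python3 -m pendant '[[[0,-27,0,2,0,0,0],[0,-53,0,9,0,0,0],[0,-77,0,22,0,0,0],[0,-98,1,40,0,0,0],[0,-115,1,61,0,0,0]]]';python3 -c "
from h import *
arc()"; python3 -m pendant '[[[0,-5,0,9,0,0,0],[0,-9,0,18,0,0,0],[0,-11,0,22,0,0,0],[0,-12,0,24,0,0,0],[0,-12,0,24,0,0,0]]]';python3 -c "
from h import *
arc();d=grab('top');save(d,'top4.png',(200,130,360,270),4.2)"
```

```text
time_s: 17.45
tcp_pos: [0.4352, -0.0519, 0.22]
ee_rot: [-0.001, 0.734, 0.68, -0.001]
ft_force: [-11.8, 3.6, 5.6]
gripper_width: 0.0387
frame [-0.0973 -0.1105  0.0676] r 0.1296 phi 148.5 w 0.03869623037228608 F [-11.8   3.6   5.6] t 17.45
time_s: 17.95
tcp_pos: [0.4343, -0.0639, 0.195]
ee_rot: [-0.001, 0.734, 0.679, -0.002]
ft_force: [-15.2, -6.4, 7.2]
gripper_width: 0.0381
frame [-0.0974 -0.1226  0.0426] r 0.1298 phi 160.8 w 0.03814471136775471 F [-15.2  -6.4   7.2] t 17.95
```

View pics/top4.png

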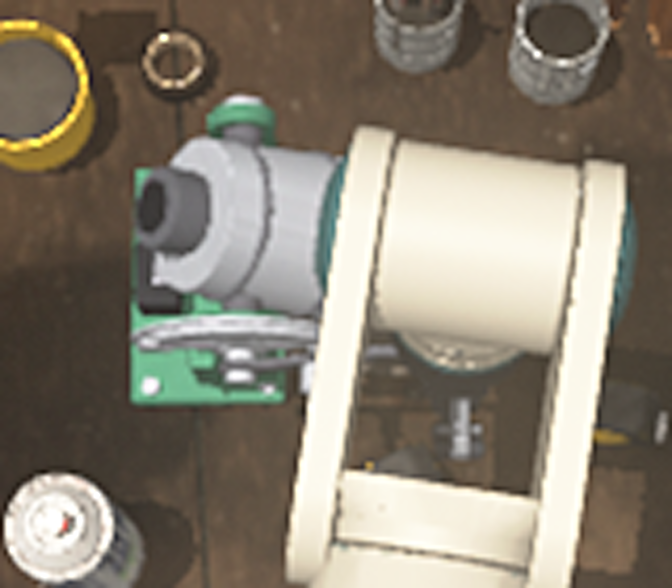

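The drum is fully tipped, at its stop. I'll hold it, give one small shake, then swing back.

```bash
for i in 1 2 3; do python3 -m pendant '[[[0,0,0,0,0,0,0],[0,0,0,0,0,0,0],[0,0,0,0,0,0,0],[0,0,0,0,0,0,0],[0,0,0,0,0,0,0]]]' >/dev/null; done; python3 -m pendant '[[[0,4,0,-10,0,0,0],[0,0,0,0,0,0,0],[0,4,0,-10,0,0,0],[0,0,0,0,0,0,0],[0,0,0,0,0,0,0]]]' >/dev/null; for i in 1 2; do python3 -m pendant '[[[0,0,0,0,0,0,0],[0,0,0,0,0,0,0],[0,0,0,0,0,0,0],[0,0,0,0,0,0,0],[0,0,0,0,0,0,0]]]' ; done; python3 - <<'E'
from h import *
arc()
E
```

```text
time_s: 20.5
tcp_pos: [0.4343, -0.0636, 0.1948]
ee_rot: [-0.001, 0.734, 0.68, -0.002]
ft_force: [-13.3, -6.2, 5.2]
gripper_width: 0.0381
time_s: 21.0
tcp_pos: [0.4343, -0.0636, 0.1948]
ee_rot: [-0.001, 0.734, 0.68, -0.002]
ft_force: [-12.9, -5.8, 4.2]
gripper_width: 0.0382
frame [-0.0974 -0.1223  0.0424] r 0.1294 phi 160.9 w 0.03821050394401069 F [-12.9  -5.8   4.2] t 21.0
```

```bash
python3 -m pendant '[[[0,12,0,-24,0,0,0],[0,29,-1,-45,0,0,0],[0,50,-1,-63,0,0,0],[0,74,-1,-76,0,0,0],[0,100,-1,-83,0,0,0]]]';python3 -m pendant '[[[0,27,0,-2,0,0,0],[0,54,-1,2,0,0,0],[0,80,-1,11,0,0,0],[0,103,-1,26,0,0,0],[0,122,-2,44,0,0,0]]]';python3 -c "
from h import *
arc()";python3 -m pendant '[[[0,7,0,9,0,0,0],[0,12,0,18,0,0,0],[0,16,0,24,0,0,0],[0,17,0,26,0,0,0],[0,17,0,26,0,0,0]]]';python3 -c "
from h import *
arc()"
```

```text
time_s: 21.5
tcp_pos: [0.4415, 0.0369, 0.277]
ee_rot: [-0.001, 0.734, 0.679, -0.002]
ft_force: [-0.2, -3.8, -13.9]
gripper_width: 0.0384
time_s: 22.0
tcp_pos: [0.4503, 0.1593, 0.2347]
ee_rot: [0.001, 0.733, 0.68, 0.001]
ft_force: [6.5, -9.1, 0.6]
gripper_width: 0.0383
frame [-0.0961  0.1012  0.0823] r 0.1304 phi 39.1 w 0.03826569179817994 F [ 6.5 -9.1  0.6] t 22.0
time_s: 22.5
tcp_pos: [0.4516, 0.1742, 0.2133]
ee_rot: [0.002, 0.734, 0.68, 0.001]
ft_force: [-12.4, -13.2, 27.8]
gripper_width: 0.038
frame [-0.0959  0.1161  0.0609] r 0.1311 phi 27.7 w 0.03795280024610181 F [-12.4 -13.2  27.8] t 22.5
```

Back at the upright stop (phi 27.7°). I'll release, rise and check.

```bash
python3 -m pendant '[[[0.5,0,0,0,0,0,0],[0.8,0,0,0,0,0,0],[1,0,6,0,0,0,0],[1,0,6,0,0,0,0],[1,0,6,0,0,0,0]]]';python3 -m pendant '[[[1,0,6,-30,0,0,0],[1,0,6,-70,0,0,0],[1,0,6,-110,0,0,0],[1,0,6,-150,0,0,0],[1,0,6,-150,0,0,0]]]';python3 - <<'E'
from h import *
go((.38,.26,.36))
d=grab('top');save(d,'top5.png',(160,130,380,290),3.6)
E
```

```text
time_s: 23.0
tcp_pos: [0.457, 0.1754, 0.2071]
ee_rot: [-0.001, 0.733, 0.68, -0.0]
ft_force: [0.2, 0.3, -0.0]
gripper_width: 0.0857
time_s: 23.5
tcp_pos: [0.4638, 0.1752, 0.3636]
ee_rot: [0.002, 0.733, 0.68, 0.005]
ft_force: [0.1, 1.4, 0.2]
gripper_width: 0.0854
shift [ 78.3 -89.9   3.2] turn [0 0 0] t 23.5
```

View pics/top5.png

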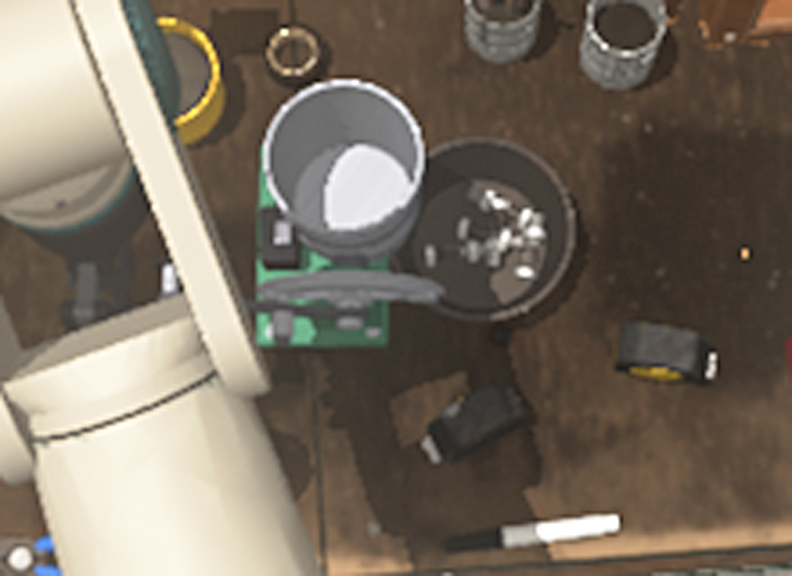

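The drum is empty and upright, with its mouth at the same pixels as before (265–425). The bolts lie inside the pan, and the tape stands at (665,352). I'm over the picture budget, so I'll move aside and check the cheek position by comparing with the first top image numerically.

```bash
python3 -m pendant '[[[1,45,0,0,0,0,0],[1,90,-8,0,0,0,0],[1,135,-20,0,0,0,0],[1,180,-30,0,0,0,0],[1,225,-40,0,0,0,0]]]'; python3 -m pendant '[[[1,0,0,0,0,0,0],[1,0,0,0,0,0,0],[1,0,0,0,0,0,0]]]';python3 - <<'E'
from h import *
import pickle
a=pickle.load(open('d0.pkl','rb'))['top']['pixels'];b=grab('top')['pixels']
f=lambda p:cv2.cvtColor(p,cv2.COLOR_RGB2GRAY)
for n,(u0,v0,u1,v1) in {'grip':(201,198,215,228),'rear':(201,198,215,206),'mouth':(230,150,280,200),'can':(198,238,236,275),'tin':(375,210,435,255),'box':(380,148,432,188)}.items():
    A,B=f(a)[v0:v1,u0:u1],f(b)[v0:v1,u0:u1]
    print(n,'diff',cv2.absdiff(A,B).mean().round(1),'shift',cv2.phaseCorrelate(A.astype(np.float32),B.astype(np.float32)))
A,B=f(a)[198:228,206:209],f(b)[198:228,206:209];print(A.mean(1).round().astype(int));print(B.mean(1).round().astype(int))
E
```

```text
time_s: 24.05
tcp_pos: [0.4392, 0.4039, 0.3555]
ee_rot: [-0.001, 0.733, 0.68, -0.001]
ft_force: [1.2, -0.6, 0.6]
gripper_width: 0.0855
time_s: 24.35
tcp_pos: [0.4403, 0.4014, 0.3567]
ee_rot: [-0.0, 0.734, 0.68, -0.001]
ft_force: [-0.3, -0.4, 0.1]
gripper_width: 0.0855
grip diff 7.0 shift ((0.507177033338543, 0.2032225888615642), 0.9571238817109002)
rear diff 3.8 shift ((0.5124389549890402, 0.029124839861815133), 1.0017288252711296)
mouth diff 15.9 shift ((0.047152633856892834, -0.09655252011500792), 0.6477371952056885)
can diff 32.2 shift ((0.03559126895111575, -0.024681142867745365), 0.8600970488786698)
tin diff 5.3 shift ((0.003294326910694423, 0.5056450079133015), 0.9991914908091227)
box diff 5.3 shift ((0.003531528504847614, -0.01395792570745158), 0.9985502174469056)
[ 53  52  56  63  46 136 219 231 226 216 217 229 199 131 102  75  50  54
  54  54  54  54  58  64  58  43  43  52  54  52]
[ 50  50  53  59  42 131 210 225 219 207 201 219 191 126  97  70  47  50
  51  50  50  49  54  59  54  39  34  36  37  36]
```

Rear cheek profile is unchanged, so the pin is home. The carton and can haven't moved. One numeric check for stray bolts: new bright blobs in both views.

```bash
python3 - <<'E'
from h import *
import pickle
D=pickle.load(open('d0.pkl','rb'))
for n in('top','side'):
    d=grab(n);A=cv2.cvtColor(D[n]['pixels'],cv2.COLOR_RGB2HSV).astype(int);B=cv2.cvtColor(d['pixels'],cv2.COLOR_RGB2HSV).astype(int)
    m=((B[...,2]-A[...,2]>45)&(B[...,1]<70)&(B[...,2]>100)).astype(np.uint8)
    k,l,st,c=cv2.connectedComponentsWithStats(m,connectivity=8)
    for i in range(1,k):
        X=onz(d,*c[i],.02)
        if st[i,4]>=4 and .3<X[0]<.75 and -.35<X[1]<.25: print(n,c[i].round(),st[i,4],X.round(3),'r_pan',np.hypot(X[0]-.533,X[1]+.0397).round(3))
E
```

```text
top [255. 184.] 149 [0.579 0.066 0.02 ] r_pan 0.115
top [266. 182.] 68 [0.583 0.034 0.02 ] r_pan 0.089
top [297. 185.] 32 [ 0.566 -0.051  0.02 ] r_pan 0.035
top [301. 196.] 121 [ 0.535 -0.06   0.02 ] r_pan 0.02
top [318. 189.] 5 [ 0.55  -0.111  0.02 ] r_pan 0.073
top [288. 193.] 12 [ 0.546 -0.025  0.02 ] r_pan 0.02
top [318. 196.] 4 [ 0.529 -0.109  0.02 ] r_pan 0.069
top [279. 201.] 14 [0.526 0.002 0.02 ] r_pan 0.042
top [305. 205.] 15 [ 0.508 -0.07   0.02 ] r_pan 0.04
top [357. 231.] 15 [ 0.422 -0.21   0.02 ] r_pan 0.203
side [276. 232.] 52 [ 0.538 -0.062  0.02 ] r_pan 0.022
side [286. 235.] 20 [ 0.505 -0.069  0.02 ] r_pan 0.04
```

```bash
python3 -c "
from h import *
s=arm.read_state();print(s['time_s'],s['ft_force'].round(1));print(arm.finish_job())"
```

```text
24.5 [ 0.2 -0.3  0.9]
the job is handed in; nothing more can be done
None
```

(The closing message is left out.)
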